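Latch the split cake mould

TASK

Close the split cake mould with its toggle latch: tip the wire bail forward so that its cross bar drops behind the keeper hook on the far half, then pull the lever back and press it down past centre until it lies fully home and holds the two halves drawn together. Leave the other things on the table where they are.

Things in the scene. Friction and masses are not known exactly. Their poses are not given: they have to be found in the camera images.
- mould: Two-part aluminium cake mould fixed on a wooden board (300 x 420 x 15 mm); flat top 65 mm above the table, about 235 x 210 mm. Origin on the table below the lever pivot; x points along the latch from the near half (lever) to the far half (keeper), y along the hinge axis, z up. Parting line at x = 25 mm. The latch stands at y = 0 on the web between two cavities; nothing else rises above the top.
- lever_pivot (a point): Centre of the lever's hinge pin, 79 mm above the table (14 mm above the mould's top), in a small bracket 24 mm long and 27 mm wide. Axes as the mould.
- lever (a joint): Lever angle, rad. 0 = closed, handle level, pointing along the mould's -x; pi/2 = upright; more = leaning forward over the far half. Starts at 1.7 to 1.85, stop at 2.2. Friction (0.05 N m) keeps it where it is left. The handle is a flat steel strap 20 mm wide, 5 mm thick.
- handle_end (a point): Centre of the round roll (10 mm thick, 26 mm long across the latch) at the free end of the lever's handle, 85 mm from the lever pivot.
- bail (a joint): Bail angle relative to the lever, rad: bail elevation above the mould's +x = bail - lever. Starts at 2.62 to 2.78, raised in front of the handle (elevation 0.77 to 1.08); about 0 when latched. The U-shaped wire bail is pivoted on both sides of the lever, 26 mm from the lever pivot along the handle (at lever angle minus 0.08 rad).
- bail_bar (a point): Centre of the bail's cross bar: round steel 6 mm thick, 34 mm long across the latch, 74 mm from the bail's pivot. Light friction holds the bail while it stands steeper than about 0.7 rad; pushed lower, it falls by itself within a second. With the lever at 1.7 or more the bar lands 10 to 25 mm beyond its seat; let it fall before pulling the lever back.
- keeper_seat (a point): Where the bar's centre sits when hooked: behind (on the +x side of) the keeper hook on the far half, 70 mm above the table, 52 mm ahead of the lever pivot along the mould's x while the mould is open. The hook is a steel tongue 20 mm wide, 4 mm thick, rising about 18 mm above the mould's top and leaning 30 degrees towards +x. Axes as the mould.
- rear_half (a joint): How far the far half is drawn towards the near half, m: 0 = open against its springy seal strip (gap 6 mm, 4 N per mm), about 0.004 when latched. The latch draws it: the lever begins to pull at about 1 rad, needs about 1 to 3 N at the handle, passes centre at about 0.26 rad and then stays down by itself.
- jar: Amber glass jar 48 mm wide, 75 mm tall, on the board to the left of the mould; leave alone. Origin under its centre.
- nozzle: Steel piping nozzle 34 mm wide, 45 mm tall, on the board to the left of the mould; leave alone. Origin under its centre.
- pastry_brush: Pastry brush 190 mm long lying on the board to the right of the mould; leave alone.
- bowl: Blue china bowl 120 mm wide, 55 mm tall, on the table left of the board; leave alone. Origin under its centre.
- scraper: Steel dough scraper 85 x 130 mm, 14 mm thick at its wooden grip, lying on the table right of the board; leave alone.

How it is judged (in metres and radians):
On the way:
1. the bail's bar lies low behind the keeper hook while the lever is still raised (x of bail_bar in the frame of keeper_seat between -0.003 and 0.04 m and z of bail_bar in the frame of keeper_seat below 0.008 m and value of joint lever above 0.6 rad), for 0.1 s.
At the end, for the whole second after the job is handed in: The lever lies closed (joint lever under 0.12 rad), the bail's bar is hooked within 8 mm of the keeper seat, and the far half stays drawn in by more than 3 mm, with nothing holding the lever (value of joint lever below 0.12 rad and value of joint rear_half above 0.003 m and distance between bail_bar and keeper_seat below 0.008 m); the robot touches nothing.
It fails at once if a bystander is moved by more than 30 mm (distance of any of jar, nozzle, pastry_brush, bowl, scraper from where it was at the start of the episode above 0.03 m).
It also fails if it takes over 45 s, if anything falls off the work surface, if the arm or the gripper's body presses on something with over 40 N, if the wrist force passes 120 N, or if a joint passes its speed limit or range.

ROBOT

A 6-joint arm with a two-finger parallel gripper is mounted at the origin on the work surface. World frame = base frame: x ahead of the robot, y to its left, z up, the work surface at z = 0. Lengths are in mm, angles in rad, forces in N, time in s.
With the tool pointing down it reaches from about 425 to 950 mm from the base axis. Payload 3.5 kg.
Tool frame: the origin (TCP) lies at the very end of the fingers, on their centre line; the grasp point (between the pads) lies 19 mm behind it; z points along the fingers, y is the line along which they close (so a half turn about z gives the same grasp; the last joint's range is limited). The gripper opens to 85 mm and grips with 20 to 120 N. Pads are 22 mm wide; open, the fingers measure 114 mm over their backs; the gripper's body (76 mm by 85 mm) begins 54 mm behind the grasp point. The pads swing forward as they close: fully open they stand 13 mm farther back than shut.
Start: joints at [-1.254, 0.286, 1.577, -0, 1.279, -0.15], TCP at [303.791, -602.758, 205.325] pointing down, gripper open.
Joint ranges: [-2.77, 2.77], [-0.9, 2.22], [0.21, 2.48], [-1.53, 4.67], [0.24, 2.81], [-2.84, 2.84]. Speed limits (rad/s): [2.79, 2.79, 3.14, 3.14, 3.14, 3.14].

INTERFACE

Orientations are given as [roll, pitch, yaw] about the fixed x, y, z axes, in that order (R = Rz(yaw) Ry(pitch) Rx(roll)).
In Python, from bench import * gives the robot as it stands.
- The arm moves only by the tool arm_command, never from a script. Its argument "increments" is a list that holds one entry, the list of rows, each a list of 7 numbers: the shift along the tool's x, y, z normalised to -1 to 1, where 1 is 30 mm, then the turn, a rotation vector about the tool's x, y, z normalised to -1 to 1, where 1 is 0.08 rad, then the closure, from 0 (fully open) to 1 (shut). A call has 1 to 8 rows; each row shifts and turns the commanded pose from where the row before left it, along the tool's axes as they then stand; what a row does not reach is not made up. A row lasts 1/8 s, in which the tool goes at most 62.5 mm and 10.7 degrees, less where a joint would pass 70% of its speed; a pose out of reach is approached as far as the arm can. A call with a number of a shift or a turn outside -1 to 1 is refused whole. A call with a gripper value outside its range is refused whole. The fingers move at their own pace and stop on an object; "force" is the grip in N (left out, the last holds). Time passes only in rows, so rows that do not move let the fingers close. It gives the time, the measured TCP pose, the force, the opening and the grip force at its end, in the units of the state.
- observe(): the state, without advancing time (a new reading comes with each control period).
- capture(name): name is "side" or "top" or "wrist"; returns a dict with "image" (400x640x3 uint8, red, green, blue), "mtx" (3x3 intrinsics, pixels), "distortion" ([k1, k2, p1, p2, k3] as OpenCV has them; the pictures are not rectified), "world_from_camera" (4x4, takes a point from camera to world coordinates); the wrist camera has in their place "mount" (4x4, takes a point from camera to tool coordinates, whose origin is the TCP and whose axes are the flange's). Camera axes: x right, y down, z forward; pixel columns grow to the right and rows downward; lengths in mm; the calibration is good to about 2 mm. A picture is of the moment at which its call begins: read the wrist's pose just before it. There is no depth.
- sign_off(): hands the job in; it is judged then, once.
The state is a dict: "clock": time; "joints": joint angles; "qd": joint speeds; "tau": joint torques, N m; "ee_pos": TCP position; "ee_rot": TCP orientation; "contact_force": force on the tool from outside, world axes, zero at the start; "wrist_torque": the same for the moment, N m; "opening": finger opening in mm; "grip_force": force on a finger pad.
Only numpy, scipy, OpenCV 4.12 (cv2) and the standard library are available. Lean on these libraries where they do the work, as an engineer would, in place of code of your own. Each camera call takes 0.05 s, during which the arm holds its last target. There are 200 camera calls.

## Working session

There is one attempt and no reset: what is moved stays moved. The work goes in short steps, Python scripts to look and compute and a tool call to move; the robot and the scene stay as the last step left them, time stands still between calls to the robot, and variables do not carry over. Pictures are saved under pics/ and viewed, at most 10 in all, crops included, and the job is handed in when it is done.

Besides the shell and the picture viewer there is one more tool, called after ">>>" as name(argument=value, ...), one argument or row to a line, values as JSON. arm_command: Moves the arm, as the interface text tells. Scaled input: -1 to 1 covers 30 mm each way for a shift and 0.08 rad each way for a turn. Its arguments: {"type":"object","properties":{"increments":{"type":"array"},"force":{"type":"number"}},"required":["increments"]}

```bash
mkdir -p pics && cat > h.py <<'E'
from bench import *
import numpy as np, cv2, pickle
def snap(n,f):
    c=capture(n); cv2.imwrite(f'pics/{f}.png',c['image'][:,:,::-1]); pickle.dump(c,open(f'pics/{f}.pkl','wb')); return c
def ray(c,uv):
    p=cv2.undistortPoints(np.array([[uv]],float),c['mtx'],np.array(c['distortion']))[0,0]
    T=np.array(c['world_from_camera']); return T[:3,3],T[:3,:3]@np.array([p[0],p[1],1])
def atz(c,uv,z):
    o,d=ray(c,uv); return o+d*(z-o[2])/d[2]
def tri(c1,u1,c2,u2):
    o1,d1=ray(c1,u1);o2,d2=ray(c2,u2)
    s=np.linalg.lstsq(np.c_[d1,-d2],o2-o1,rcond=None)[0]
    a,b=o1+d1*s[0],o2+d2*s[1]; return (a+b)/2,np.linalg.norm(a-b)
def load(f): return pickle.load(open(f'pics/{f}.pkl','rb'))
E
python3 - <<'E'
from h import *
for n in('top','side'):
    c=snap(n,n+'0'); print(n,np.round(c['world_from_camera'],2).tolist())
print(observe())
E
```

```text
top [[-0.12, -0.97, 0.21, 363.6], [-0.99, 0.12, -0.03, 81.58], [0.0, -0.21, -0.98, 1135.12], [0.0, 0.0, 0.0, 1.0]]
side [[-0.99, -0.12, 0.09, 481.8], [-0.15, 0.76, -0.63, 858.22], [0.01, -0.63, -0.77, 1059.75], [0.0, 0.0, 0.0, 1.0]]
{'clock': 0.1, 'joints': array([-1.25399570e+00,  2.87128522e-01,  1.57805277e+00,  1.11506289e-05,
        1.27863686e+00, -1.49995662e-01]), 'qd': array([ 0.001199  , -0.00229029, -0.00471745,  0.00112497,  0.00102766,
        0.00020386]), 'tau': array([-1.29521482e-04, -4.07300341e+01, -2.93699956e+01, -2.20146280e-04,
        3.44738903e-03, -8.98679360e-06]), 'ee_pos': array([ 303.58958741, -602.12602282,  204.03927884]), 'ee_rot': array([-3.13939374e+00, -3.43115335e-04,  4.66792684e-01]), 'contact_force': array([ 0.01612913,  0.38118695, -0.11051375]), 'wrist_torque': array([ 0.03641702,  0.02851308, -0.04303895]), 'grip_force': 0.0, 'opening': 85.3261493677353}
```

View pics/top0.png

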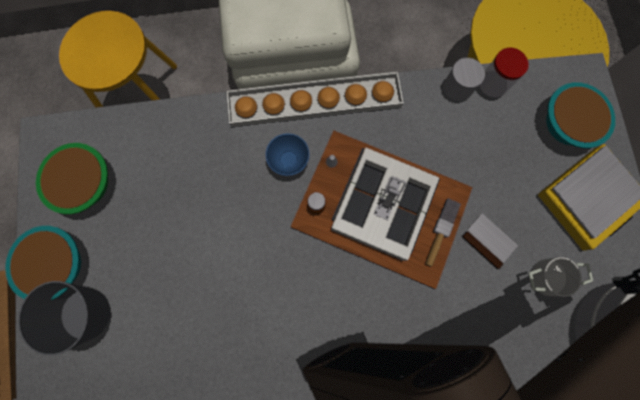

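View pics/side0.png

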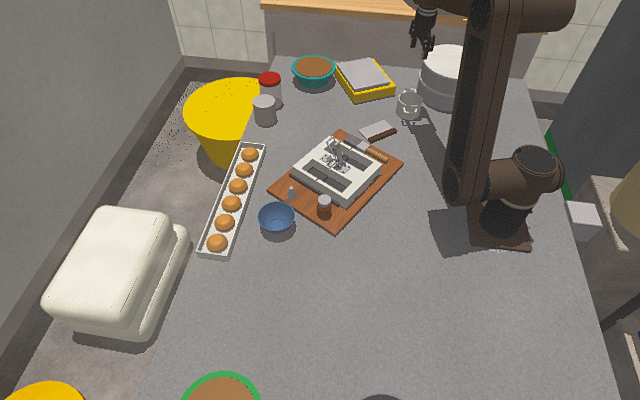

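The board sits at about (390,205) in top and (335,180) in side, with the latch at about (390,197) and (337,155). I'll enlarge both.

```bash
python3 - <<'E'
from h import *
a=load('top0')['image'][140:265,325:450]; b=load('side0')['image'][125:225,275:400]
a=cv2.resize(a,(400,400),interpolation=cv2.INTER_CUBIC)
b=load('side0')['image'][105:230,275:400]; b=cv2.resize(b,(400,400),interpolation=cv2.INTER_CUBIC)
cv2.imwrite('pics/cr0.png',np.hstack([a,b])[:,:,::-1])
c=load('top0')
for uv in[(390,200),(370,148),(439,184),(404,260),(334,241)]: print(uv,atz(c,uv,65).round(0))
E
```

```text
(390, 200) [ 553. -137.   65.]
(370, 148) [ 700. -106.   65.]
(439, 184) [ 579. -273.   65.]
(404, 260) [ 395. -148.   65.]
(334, 241) [465.  23.  65.]
```

View pics/cr0.png

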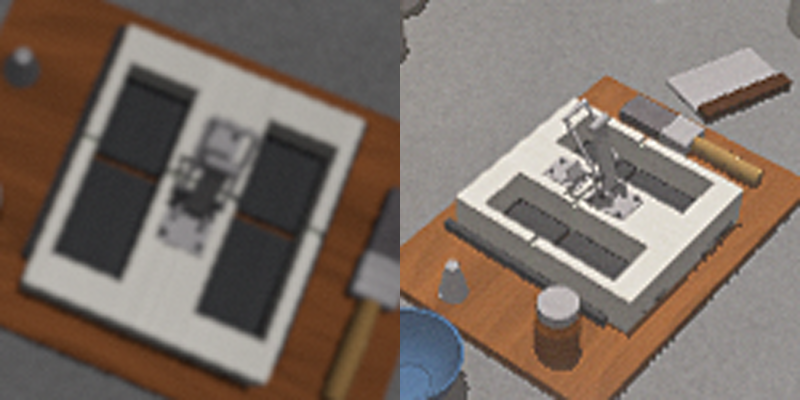

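The crop shows the mould top's corners at (130,25), (365,120), (265,383) and (22,290). The parting line runs from (85,135) to (320,230). The lever bracket is near (183,230), the keeper plate near (228,140), and the lever and bail are raised between them.

```bash
python3 - <<'E'
from h import *
c=load('top0');s=load('side0')
f=lambda p:(325+p[0]/3.2,140+p[1]/3.2)
g=lambda p:(275+(p[0]-400)/3.2,105+p[1]/3.2)
P=[atz(c,f(p),65) for p in[(130,25),(365,120),(265,383),(22,290)]]
A,B,C,D=P; print(np.round(P)); print([np.linalg.norm(P[i]-P[i-1]).round() for i in range(4)])
x=(A-D)+(B-C); yaw=np.arctan2(x[1],x[0]); print('yaw',yaw)
y=(A-B)+(D-C); print('yaw from y',np.arctan2(-y[0],y[1]))
a,b=atz(c,f((85,135)),65),atz(c,f((320,230)),65); m=(a+b)/2; print('parting mid',m,np.arctan2(-(a-b)[0],(a-b)[1]))
S=[atz(s,g(p),65) for p in[(572,98),(742,185),(628,300),(457,195)]]; print('side',np.round(S))
print('side br/keeper',atz(s,g((613,205)),65),atz(s,g((568,170)),65), 'top',atz(c,f((183,232)),65))
print('tri handle end',tri(c,f((222,122)),s,g((598,118))))
w=capture('wrist'); print(np.round(w['mount'],3).tolist(), w['mtx'].round(1).tolist(), w['distortion'])
E
```

```text
[[ 702.  -95.   65.]
 [ 597. -277.   65.]
 [ 394. -157.   65.]
 [ 492.   25.   65.]]
[np.float64(241.0), np.float64(210.0), np.float64(235.0), np.float64(207.0)]
yaw -0.5247270105867576
yaw from y -0.5094832098817963
parting mid [ 561.36794366 -133.20766471   65.        ] -0.519673990286097
side [[ 598. -273.   65.]
 [ 395. -161.   65.]
 [ 502.   22.   65.]
 [ 701.  -96.   65.]]
side br/keeper [ 531.66680708 -108.37958677   65.        ] [ 586.77204012 -153.78201889   65.        ] top [ 522.55966433 -111.28237571   65.        ]
tri handle end (array([ 569.65017475, -130.47840387,  172.97967245]), np.float64(29.78186977258844))
[[0.0, -0.952, -0.307, 78.655], [1.0, 0.0, 0.0, 0.147], [0.0, -0.307, 0.952, -168.968], [0.0, 0.0, 0.0, 1.0]] [[292.8, 0.0, 316.5], [0.0, 292.8, 199.7], [0.0, 0.0, 1.0]] [-0.00279564  0.          0.          0.          0.        ]
```

```bash
cat >> h.py <<'E'
from scipy.spatial.transform import Rotation as Ro
YAW=-0.518; PIV=np.array([539.7,-120.8,0.])
X=np.array([np.cos(YAW),np.sin(YAW),0]);Y=np.array([-X[1],X[0],0]);Z=np.array([0,0,1.])
def L2W(p): return PIV+p[0]*X+p[1]*Y+p[2]*Z
def W2L(p): d=np.array(p)-PIV; return np.array([d@X,d@Y,d[2]])
def go(p):
    o=observe(); R=Ro.from_euler('xyz',o['ee_rot'])
    t=R.inv().apply(L2W(p)-o['ee_pos'])/30
    e=(R.inv()*Ro.from_euler('xyz',[np.pi,0,YAW+np.pi/2])).as_rotvec()/.08
    print('at',W2L(o['ee_pos']).round(1),'units',t.round(2),'turn',e.round(2),'F',o['contact_force'].round(1),'t',o['clock'])
E
python3 - <<'E'
from h import *
o=observe(); y0=o['ee_rot'][2]; y1=YAW+np.pi/2; d=(L2W((30,60,205))-o['ee_pos'])
print(y0,y1,np.linalg.norm(d))
for i in range(8):
    y=y0+(y1-y0)*i/8; t=Ro.from_euler('xyz',[np.pi,0,y]).inv().apply(d)/24/30; print(t.round(2))
print(Ro.from_euler('xyz',[np.pi,0,y1]).inv().apply(d)/24/30,(y1-y0)/8/.08)
E
```

```text
0.4668265310085158 1.0527963267948965 595.1670940832452
[ 0.69 -0.46 -0.  ]
[ 0.72 -0.41 -0.  ]
[ 0.75 -0.36 -0.  ]
[ 0.77 -0.3  -0.  ]
[ 0.79 -0.24 -0.  ]
[ 0.81 -0.18 -0.  ]
[ 0.82 -0.13 -0.  ]
[ 0.82 -0.06 -0.  ]
[ 0.8266079  -0.00451377 -0.00110984] 0.91557780591622
```

>>> arm_command(
  increments=[
    [[0.69,-0.46,0,0,0,-0.92,1],[0.72,-0.41,0,0,0,-0.92,1],[0.75,-0.36,0,0,0,-0.92,1],[0.77,-0.3,0,0,0,-0.92,1],[0.79,-0.24,0,0,0,-0.92,1],[0.81,-0.18,0,0,0,-0.92,1],[0.82,-0.13,0,0,0,-0.92,1],[0.82,-0.06,0,0,0,-0.92,1]],
  ],
)

```text
clock: 1.15
ee_pos: [401.6, -428.5, 204.9]
ee_rot: [-3.141, -0.0, 1.059]
contact_force: [0.0, 0.5, -1.2]
opening: 0.2
grip_force: 0.0
```

>>> arm_command(
  increments=[
    [[0.82,0,0,0,0,0,1],[0.82,0,0,0,0,0,1],[0.82,0,0,0,0,0,1],[0.82,0,0,0,0,0,1],[0.82,0,0,0,0,0,1],[0.82,0,0,0,0,0,1],[0.82,0,0,0,0,0,1],[0.82,0,0,0,0,0,1]],
  ],
)

```text
clock: 2.15
ee_pos: [498.6, -257.2, 205.2]
ee_rot: [-3.141, -0.0, 1.057]
contact_force: [0.1, 0.2, -0.1]
opening: -0.1
grip_force: 0.0
```

>>> arm_command(
  increments=[
    [[0.82,0,0,0,0,0,1],[0.82,0,0,0,0,0,1],[0.82,0,0,0,0,0,1],[0.82,0,0,0,0,0,1],[0.82,0,0,0,0,0,1],[0.8,0,0,0,0,0,1],[0.5,0,0,0,0,0,1],[0,0,0,0,0,0,1]],
  ],
)

```text
clock: 3.15
ee_pos: [578.2, -116.6, 205.2]
ee_rot: [-3.141, 0.0, 1.058]
contact_force: [0.8, 0.6, 0.1]
opening: -0.1
grip_force: 0.0
```

```bash
cat >> h.py <<'E'
def wsnap(f):
    o=observe(); c=capture('wrist'); T=np.eye(4);T[:3,:3]=Ro.from_euler('xyz',o['ee_rot']).as_matrix();T[:3,3]=o['ee_pos']
    c['world_from_camera']=T@np.array(c['mount']); pickle.dump(c,open(f'pics/{f}.pkl','wb'));cv2.imwrite(f'pics/{f}.png',c['image'][:,:,::-1]); return c
E
python3 - <<'E'
from h import *
go((30,60,205)); wsnap('w1')
E
```

```text
at [ 31.4  22.7 205.2] units [ 1.24 -0.04  0.  ] turn [-0.    0.    0.06] F [0.8 0.6 0.1] t 3.15
```

View pics/w1.png

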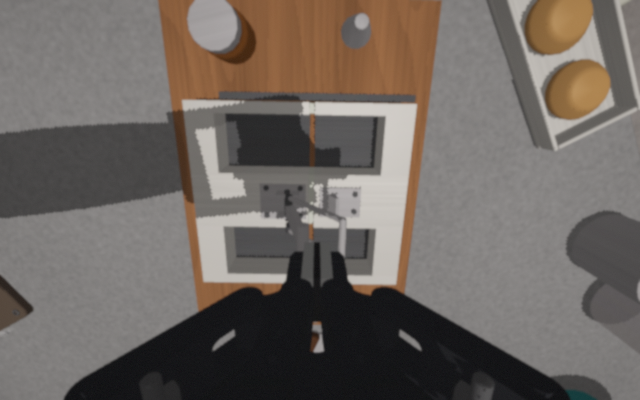

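The wrist view shows the bracket at about (280,200), the keeper plate at about (345,201) and the parting line at column 312. The lever and bail are partly hidden by the fingers, so I'll shift along latch +y for a clear view.

>>> arm_command(
  increments=[
    [[0.9,0,0,0,0,0,1],[0.9,0,0,0,0,0.06,1],[0,0,0,0,0,0,1]],
  ],
)

```text
clock: 3.58
ee_pos: [604.8, -70.2, 205.3]
ee_rot: [-3.142, 0.0, 1.052]
contact_force: [-0.3, -1.3, -0.5]
opening: 0.1
grip_force: 0.0
```

```bash
python3 - <<'E'
from h import *
go((30,60,205)); c=wsnap('w2')
a=c['image'][100:300,200:450]; cv2.imwrite('pics/w2c.png',cv2.resize(a,(750,600),interpolation=cv2.INTER_CUBIC)[:,:,::-1])
E
```

```text
at [ 31.5  76.2 205.3] units [-0.54 -0.05  0.01] turn [-0.    0.   -0.01] F [-0.3 -1.3 -0.5] t 3.575
```

View pics/w2c.png

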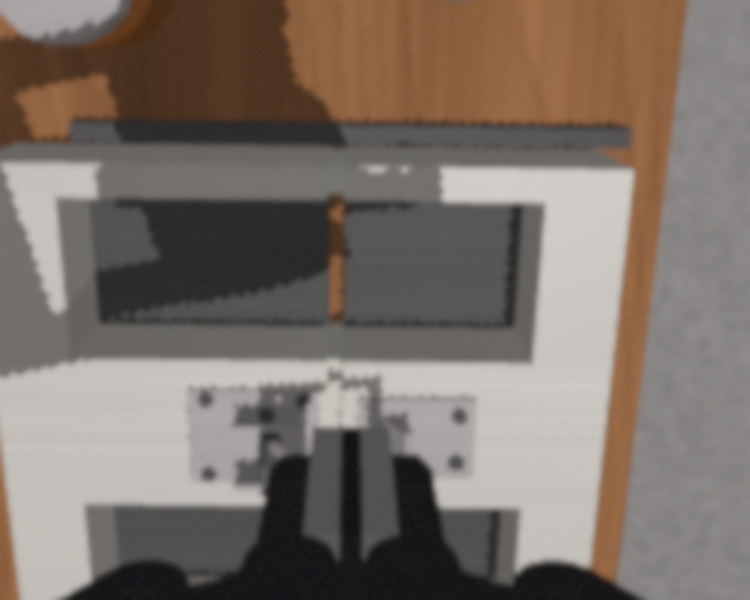

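The fingers hide the lever tip here, but the bracket plate (crop x 190–, rows 387–482), the keeper plate (385–475) and the parting line (x=335) are clear. I'll use these to refine the frame, and the bar end at (345,218) in w1 for the bail.

```bash
python3 - <<'E'
from h import *
c=load('w2'); f=lambda u,v:(200+u/3,100+v/3)
for n,p,z in[('part hi',(337,205),65),('part lo',(335,322),65),('plateL',(190,435),67),('plateL top',(190,387),67),('plateL bot',(192,482),67),('plateR top',(473,398),67),('plateR bot',(473,475),67),('far edge top',(631,168),65),('left top',(0,160),65)]:
    print(n,W2L(atz(c,f(*p),z)).round(1))
c=load('w1')
def aty(c,uv,y):
    o,d=ray(c,uv); o=W2L(o); d=np.array([d@X,d@Y,d[2]]); return (o+d*(y-o[1])/d[1]).round(1)
print('bar end',aty(c,(344,218),17),aty(c,(344,216),17))
print('plate w1',W2L(atz(c,(312,150),65)).round(1),W2L(atz(c,(262,200),67)).round(1),W2L(atz(c,(361,201),67)).round(1))
cv2.imwrite('pics/w1c.png',cv2.resize(c['image'][170:270,250:375],(750,600),interpolation=cv2.INTER_CUBIC)[:,:,::-1])
E
```

```text
part hi [27.1 90.2 65. ]
part lo [26.1 45.8 65. ]
plateL [-30.2   0.2  67. ]
plateL top [-29.1  20.4  67. ]
plateL bot [-30.6 -20.3  67. ]
plateR top [78.7 15.8 67. ]
plateR bot [ 80.1 -17.2  67. ]
far edge top [131.  103.5  65. ]
left top [-91.5 106.4  65. ]
bar end [ 53.   17.  159.6] [ 53.4  17.  155.3]
plate w1 [26.5 56.3 65. ] [-28.6   1.4  67. ] [80.7  0.8 67. ]
```

View pics/w1c.png

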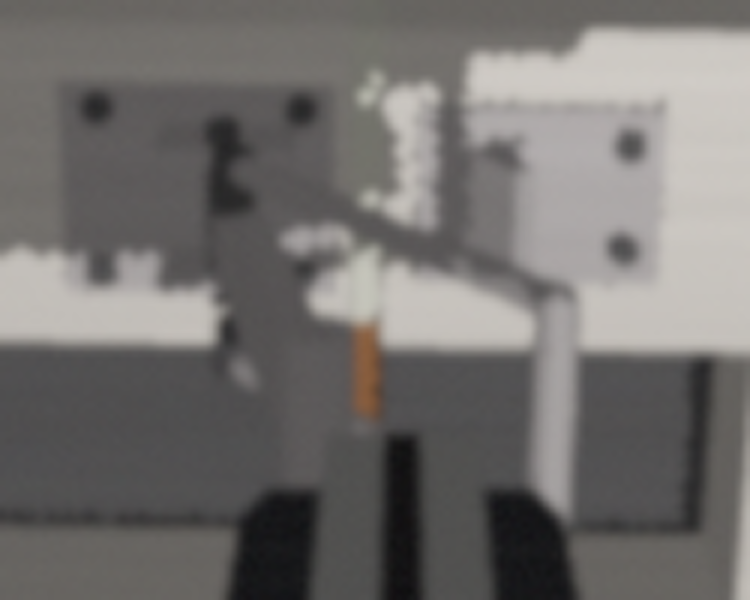

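The bail bar is at about x 53, z 159 in the latch frame (elevation about 0.84). The parting line measures 26 mm against 25 expected, so the frame is good. I'll place the shut fingertips above the bar, then push it down and forward.

>>> arm_command(
  increments=[
    [[-0.85,0.3,0,0,0,0,1],[-0.85,0.3,0,0,0,0,1],[-0.84,0.25,0,0,0,0,1],[0,0,0.5,0,0,0,1],[0,0,0.5,0,0,0,1],[0,0,0,0,0,0,1]],
  ],
)

```text
clock: 4.38
ee_pos: [587.4, -148.0, 172.3]
ee_rot: [-3.136, 0.0, 1.051]
contact_force: [0.4, -0.4, 0.7]
opening: -0.0
grip_force: 0.0
```

```bash
python3 -c "
from h import *
go((58,0,170))"
```

```text
at [ 54.9  -0.  172.3] units [0.   0.1  0.08] turn [-0.07  0.01 -0.02] F [ 0.4 -0.4  0.7] t 4.375
```

>>> arm_command(
  increments=[
    [[0,0.15,0.2,0,0,0,1],[0,0.1,0.2,0,0,0,1],[0,0.1,0.2,0,0,0,1],[0,0.15,0.2,0,0,0,1],[0,0.15,0.2,0,0,0,1],[0,0.1,0.15,0,0,0,1],[0,0,0,0,0,0,1],[0,0,0,0,0,0,1]],
  ],
)

```text
clock: 5.38
ee_pos: [608.5, -160.4, 141.0]
ee_rot: [3.141, -0.0, 1.051]
contact_force: [0.4, -0.5, -0.6]
opening: -0.0
grip_force: 0.0
```

>>> arm_command(
  increments=[
    [[0,0.3,-0.3,0,0,0,1],[0,0,-0.8,0,0,0,1],[0.8,0,-0.6,0,0,0,1],[0.9,0,0,0,0,0,1],[0,0,0,0,0,0,1],[0,0,0,0,0,0,1]],
  ],
)

```text
clock: 6.12
ee_pos: [641.7, -121.0, 192.1]
ee_rot: [3.141, 0.0, 1.051]
contact_force: [0.2, 0.2, -0.5]
opening: 0.4
grip_force: 0.0
```

```bash
python3 - <<'E'
from h import *
go((58,0,170)); c=wsnap('w3')
cv2.imwrite('pics/w3c.png',cv2.resize(c['image'][130:280,200:400],(800,600),interpolation=cv2.INTER_CUBIC)[:,:,::-1])
E
```

```text
at [ 88.7  50.3 192.1] units [-1.68 -1.02  0.74] turn [ 0.    0.01 -0.02] F [ 0.2  0.2 -0.5] t 6.125
```

View pics/w3c.png

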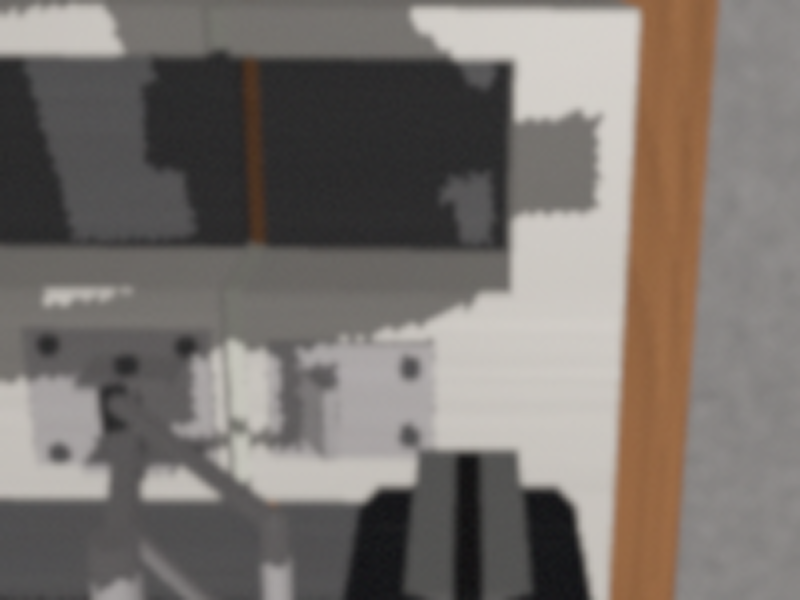

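The bail is still up, with the bar at crop (272,525) and the handle at (118,570). The push passed in front of it, so I'll measure it again from this clear view.

```bash
python3 - <<'E'
from h import *
c=load('w3')
def aty(c,uv,y):
    o,d=ray(c,uv); o=W2L(o); d=np.array([d@X,d@Y,d[2]]); return (o+d*(y-o[1])/d[1]).round(1)
f=lambda u,v:(200+u/4,130+v/4)
print('bar end',aty(c,f(272,505),17),aty(c,f(275,520),17),'pivot side',aty(c,f(118,400),13),'roll',aty(c,f(118,540),13),aty(c,f(118,580),13))
c1=load('w1'); print(aty(c1,(250+557/6,170+290/6),17), W2L(c['world_from_camera'][:3,3]))
print('plate',W2L(atz(c,f(30,395),67)),W2L(atz(c,f(435,400),67)), W2L(atz(c,f(257,240),65)))
cv2.imwrite('pics/w3d.png',cv2.resize(c['image'][210:320,200:347],(800,600),interpolation=cv2.INTER_CUBIC)[:,:,::-1])
E
```

```text
bar end [ 50.9  17.  157.8] [ 52.4  17.  163.6] pivot side [ 3.8 13.  98.3] roll [ 22.3  13.  164. ] [ 26.2  13.  177.8]
[ 52.1  17.  160.3] [ 88.71019018 128.99815207 361.00235473]
plate [-30.17713202   0.71693303  67.        ] [80.25102741 -0.95259496 67.        ] [33.84644696 43.98521644 65.        ]
```

View pics/w3d.png

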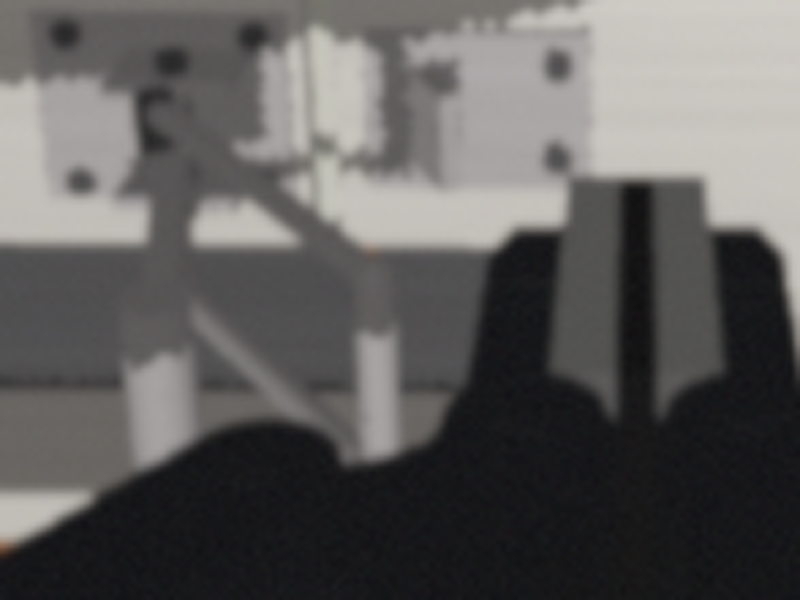

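The bar is at x≈52, z≈160, so my path ran ahead of it. This time I'll come straight down on it and follow its arc.

>>> arm_command(
  increments=[
    [[-0.84,-0.61,0,0,0,0,1],[-0.84,-0.61,0,0,0,0,1],[0,0,0,0,0,0,1],[0,0,0.6,0,0,0,1],[0,0,0,0,0,0,1],[0,0,0,0,0,0,1]],
  ],
)

```text
clock: 6.92
ee_pos: [585.0, -145.8, 173.0]
ee_rot: [-3.14, 0.0, 1.051]
contact_force: [0.0, 0.5, 0.5]
opening: 0.2
grip_force: 0.0
```

```bash
python3 -c "
from h import *
go((52,0,165))"
```

```text
at [ 51.7   0.7 173. ] units [-0.02  0.01  0.27] turn [-0.02  0.   -0.02] F [0.  0.5 0.5] t 6.925
```

>>> arm_command(
  increments=[
    [[0,0,0.27,0,0,0,1],[0,0.05,0.15,0,0,0,1],[0,0.12,0.15,0,0,0,1],[0,0.12,0.15,0,0,0,1],[0,0.1,0.15,0,0,0,1],[0,0.1,0.15,0,0,0,1],[0,0,0,0,0,0,1]],
  ],
)

```text
clock: 7.8
ee_pos: [597.4, -153.4, 142.6]
ee_rot: [-3.141, 0.0, 1.051]
contact_force: [0.1, 0.1, 0.2]
opening: -0.3
grip_force: 0.0
```

>>> arm_command(
  increments=[
    [[0,0,0,0,0,0,1],[0,0.3,-0.3,0,0,0,1],[0,0.5,-0.8,0,0,0,1],[0.8,0,-0.6,0,0,0,1],[0.9,0,0,0,0,0,1],[0,0,0,0,0,0,1]],
  ],
)

```text
clock: 8.55
ee_pos: [645.1, -120.2, 195.6]
ee_rot: [3.139, -0.0, 1.053]
contact_force: [0.3, -0.2, -1.4]
opening: 0.4
grip_force: 0.0
```

```bash
python3 - <<'E'
from h import *
go((52,0,165)); c=wsnap('w4')
cv2.imwrite('pics/w4c.png',cv2.resize(c['image'][150:300,200:400],(800,600),interpolation=cv2.INTER_CUBIC)[:,:,::-1])
E
```

```text
at [ 91.2  52.7 195.6] units [-1.76 -1.31  1.02] turn [ 0.03 -0.01  0.  ] F [ 0.3 -0.2 -1.4] t 8.55
```

View pics/w4c.png

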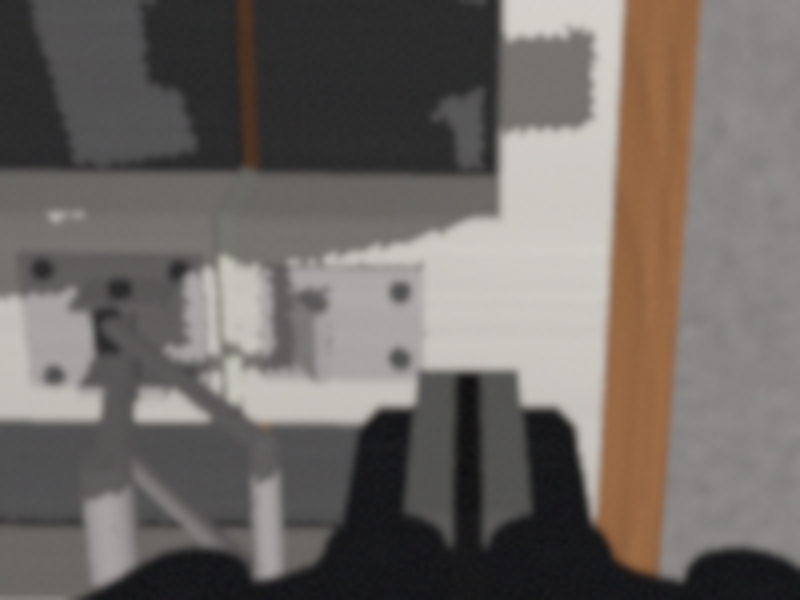

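The bail hasn't moved: the bar is still at crop (265,440). The fingers' visible end projects to row 243, which suggests the shut tips end about 30 mm short of the TCP as I read it. That would explain passing over the bar twice. I'll repeat the same arc about 30 mm lower, where the space is free.

>>> arm_command(
  increments=[
    [[-0.88,-0.65,0,0,0,0,1],[-0.88,-0.66,0,0,0,0,1],[0,0,0,0,0,0,1],[0,0,0.8,0,0,0,1],[0,0,0.8,0,0,0,1],[0,0,0.15,0,0,0,1],[0,0,0,0,0,0,1]],
  ],
)

```text
clock: 9.48
ee_pos: [583.8, -147.6, 142.0]
ee_rot: [3.141, -0.0, 1.051]
contact_force: [-0.1, -0.2, -0.4]
opening: -0.1
grip_force: 0.0
```

```bash
python3 -c "
from h import *
go((52,0,140))"
```

```text
at [ 51.6  -1.4 142. ] units [0.05 0.01 0.07] turn [ 0.   -0.   -0.03] F [-0.1 -0.2 -0.4] t 9.475
```

>>> arm_command(
  increments=[
    [[0,0,0.25,0,0,0,1],[0,0.1,0.15,0,0,0,1],[0,0.12,0.15,0,0,0,1],[0,0.12,0.15,0,0,0,1],[0,0.1,0.15,0,0,0,1],[0,0.1,0.15,0,0,0,1],[0,0,0.1,0,0,0,1],[0,0,0,0,0,0,1]],
  ],
)

```text
clock: 10.48
ee_pos: [597.2, -155.3, 108.3]
ee_rot: [-3.141, 0.0, 1.051]
contact_force: [0.1, -0.6, 0.2]
opening: 0.3
grip_force: 0.0
```

>>> arm_command(
  increments=[
    [[0,0,0,0,0,0,1],[0,0.3,-0.7,0,0,0,1],[0,0.5,-0.9,0,0,0,1],[0.8,0,-0.9,0,0,0,1],[0.9,0,-0.3,0,0,0,1],[0,0,0,0,0,0,1]],
  ],
)

```text
clock: 11.22
ee_pos: [644.9, -122.0, 194.5]
ee_rot: [3.139, -0.001, 1.053]
contact_force: [0.2, -0.1, -0.4]
opening: 0.2
grip_force: 0.0
```

```bash
python3 - <<'E'
from h import *
go((52,0,165)); c=wsnap('w5')
def proj(c,p):
    T=np.linalg.inv(c['world_from_camera']); r=cv2.Rodrigues(T[:3,:3])[0]
    return cv2.projectPoints(L2W(p).reshape(1,3),r,T[:3,3],c['mtx'],np.array(c['distortion']))[0][0,0]
# same features sampled in w4 and w5: raised bar vs. bar lying at z=68
for f in('w4','w5'):
    c=load(f); g=cv2.cvtColor(c['image'],cv2.COLOR_RGB2GRAY)
    for n,p in[('raised',(52,8,160)),('low',(68,10,68))]:
        u,v=proj(c,p).round().astype(int); print(f,n,(u,v),g[v,u-12:u+13].tolist())
o=load('w4')['image'];n=load('w5')['image']
E
```

```text
at [ 92.   51.  194.5] units [-1.7  -1.34  0.98] turn [ 0.04 -0.01  0.  ] F [ 0.2 -0.1 -0.4] t 11.225
w4 raised (np.int64(267), np.int64(268)) [80, 80, 80, 80, 80, 81, 85, 92, 98, 97, 96, 97, 102, 110, 111, 97, 83, 81, 81, 80, 80, 81, 81, 80, 80]
w4 low (np.int64(295), np.int64(222)) [162, 168, 170, 170, 169, 169, 169, 170, 169, 169, 170, 170, 168, 159, 131, 98, 85, 85, 95, 126, 157, 170, 179, 191, 196]
w5 raised (np.int64(266), np.int64(267)) [81, 81, 81, 80, 80, 81, 80, 76, 67, 75, 95, 103, 100, 89, 82, 80, 80, 79, 80, 80, 80, 80, 80, 81, 81]
w5 low (np.int64(294), np.int64(221)) [157, 162, 163, 164, 164, 165, 166, 167, 162, 149, 148, 159, 160, 149, 124, 95, 84, 84, 92, 123, 157, 171, 177, 188, 196]
```

```bash
python3 - <<'E'
from h import *
c=load('w5'); s=snap('side','side5')
a=cv2.resize(c['image'][170:310,200:340],(420,420),interpolation=cv2.INTER_CUBIC)
b=cv2.resize(s['image'][125:195,300:363],(378,420),interpolation=cv2.INTER_CUBIC)
cv2.imwrite('pics/v5.png',np.hstack([a,b])[:,:,::-1])
E
```

```text
(no output)
```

View pics/v5.png

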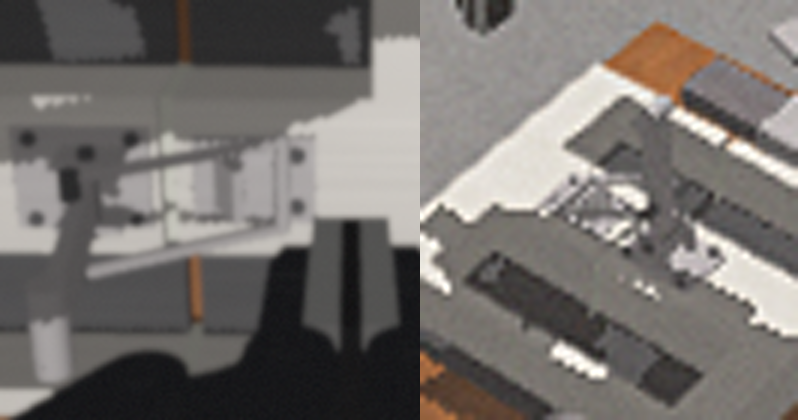

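The bail is down: its bar is at crop (282,185), beyond the hook plate, and the lever is still upright. The tips therefore do end about 30 mm above the TCP height I assumed, and I'll allow for that. Next I'll go in front of the handle and pull it back.

>>> arm_command(
  increments=[
    [[-0.85,-0.6,0,0,0,0,1],[-0.85,-0.6,0,0,0,0,1],[0,0,0.8,0,0,0,1],[0,0,0.8,0,0,0,1],[0,0,0.8,0,0,0,1],[0,0,0,0,0,0,1]],
  ],
)

```text
clock: 12.08
ee_pos: [584.3, -149.4, 117.4]
ee_rot: [-3.135, 0.001, 1.05]
contact_force: [-0.8, 0.3, 0.1]
opening: -0.1
grip_force: 0.0
```

```bash
python3 -c "
from h import *
go((14,0,121))"
```

```text
at [ 52.9  -2.7 117.4] units [ 0.09 -1.3  -0.11] turn [-0.09  0.01 -0.04] F [-0.8  0.3  0.1] t 12.075
```

>>> arm_command(
  increments=[
    [[0.09,-0.4,0,0,0,0,1],[0,-0.4,0,0,0,0,1],[0,-0.4,0,0,0,0,1],[0,-0.45,0,0,0,0,1],[0,-0.4,0,0,0,0,1],[0,-0.2,0.1,0,0,0,1],[0,0,0,0,0,0,1]],
  ],
)

```text
clock: 12.95
ee_pos: [529.0, -113.1, 117.2]
ee_rot: [-3.14, 0.0, 1.051]
contact_force: [-0.4, -0.9, 0.4]
opening: 0.2
grip_force: 0.0
```

```bash
python3 -c "
from h import *
go((-32,0,107))"
```

```text
at [-13.1   1.3 117.2] units [-0.05 -0.63  0.34] turn [-0.02  0.   -0.02] F [-0.4 -0.9  0.4] t 12.95
```

>>> arm_command(
  increments=[
    [[0,-0.22,0.1,0,0,0,1],[0,-0.22,0.12,0,0,0,1],[0,-0.2,0.13,0,0,0,1],[0,-0.2,0.17,0,0,0,1],[0,-0.17,0.17,0,0,0,1],[0,-0.15,0.17,0,0,0,1],[0,0,0,0,0,0,1]],
  ],
)

```text
clock: 13.82
ee_pos: [498.8, -95.9, 91.1]
ee_rot: [-3.14, 0.0, 1.051]
contact_force: [1.1, -0.4, -0.5]
opening: 0.1
grip_force: 0.0
```

```bash
python3 -c "
from h import *
go((-58,0,73))"
```

```text
at [-47.9   1.4  91.1] units [-0.05 -0.34  0.6 ] turn [-0.02  0.   -0.02] F [ 1.1 -0.4 -0.5] t 13.825
```

>>> arm_command(
  increments=[
    [[0,-0.1,0.15,0,0,0,1],[0,-0.1,0.15,0,0,0,1],[0,-0.08,0.15,0,0,0,1],[0,-0.06,0.15,0,0,0,1],[0,0,0,0,0,0,1],[0,0,0,0,0,0,1]],
  ],
)

```text
clock: 14.58
ee_pos: [490.3, -91.0, 73.6]
ee_rot: [-3.14, 0.0, 1.051]
contact_force: [0.5, 0.3, 0.1]
opening: -0.3
grip_force: 0.0
```

```bash
python3 -c "
from h import *
for i in range(3): capture('side'); go((-62,0,52))"
```

```text
at [-57.5   1.4  73.7] units [-0.05 -0.15  0.72] turn [-0.01  0.   -0.02] F [ 0.1 -0.4  0.1] t 14.625
at [-57.3   1.4  73.8] units [-0.05 -0.16  0.73] turn [-0.01  0.   -0.03] F [-0.1 -0.9 -1.1] t 14.675
at [-57.2   1.5  74. ] units [-0.05 -0.16  0.73] turn [-0.    0.   -0.03] F [-0.1  0.1 -0.3] t 14.725
```

```bash
cat >> h.py <<'E'
def proj(c,p):
    T=np.linalg.inv(c['world_from_camera']); r=cv2.Rodrigues(T[:3,:3])[0]
    return cv2.projectPoints(L2W(p).reshape(1,3),r,T[:3,3],c['mtx'],np.array(c['distortion']))[0][0,0]
E
python3 - <<'E'
from h import *
o=load('side5');n=snap('side','side6')
g=lambda c:cv2.GaussianBlur(cv2.cvtColor(c['image'],cv2.COLOR_RGB2GRAY),(3,3),0).astype(int)
a,b=g(o),g(n)
for th in(1.75,1.65,1.57,1.4,1.2,.9,.6,.3,0):
    r=[]
    for q in(40,60,85):
        p=(1-q*np.cos(th),0,79+q*np.sin(th)); u,v=proj(n,p).round().astype(int); r.append(((int(u),int(v)),int(a[v,u]),int(b[v,u])))
    print(th,r)
print('tip',proj(n,(-57,1,104)),proj(n,(-57,1,74)))
E
```

```text
1.75 [((339, 154), 100, 89), ((338, 149), 99, 114), ((337, 143), 129, 135)]
1.65 [((340, 154), 99, 89), ((339, 150), 99, 114), ((339, 144), 123, 105)]
1.57 [((340, 155), 99, 89), ((341, 151), 102, 115), ((341, 145), 117, 61)]
1.4 [((342, 156), 92, 89), ((343, 152), 116, 112), ((345, 147), 137, 49)]
1.2 [((344, 157), 86, 90), ((346, 154), 111, 53), ((349, 150), 114, 56)]
0.9 [((346, 160), 70, 90), ((349, 158), 91, 78), ((354, 156), 117, 48)]
0.6 [((348, 163), 157, 124), ((352, 163), 88, 74), ((358, 162), 93, 48)]
0.3 [((349, 166), 160, 97), ((354, 167), 197, 85), ((360, 169), 125, 99)]
0 [((349, 169), 183, 112), ((354, 171), 222, 110), ((360, 175), 223, 119)]
tip [353.86883913 165.89765938] [353.1489619  172.10171794]
```

>>> arm_command(
  increments=[
    [[0,-0.05,0.15,0,0,0,1],[0,-0.05,0.15,0,0,0,1],[0,-0.03,0.15,0,0,0,1],[0,0,0,0,0,0,1]],
  ],
)

```text
clock: 15.28
ee_pos: [486.7, -89.0, 59.7]
ee_rot: [-3.14, 0.0, 1.051]
contact_force: [0.5, -0.1, -0.2]
opening: -0.0
grip_force: 0.0
```

>>> arm_command(
  increments=[
    [[0,0,0.1,0,0,0,1],[0,0,0.1,0,0,0,1],[0,0,0,0,0,0,1]],
  ],
)

```text
clock: 15.65
ee_pos: [487.6, -89.4, 55.5]
ee_rot: [-3.141, 0.0, 1.051]
contact_force: [-2.3, 1.1, 5.9]
opening: 0.3
grip_force: 3.0
```

>>> arm_command(
  increments=[
    [[0,0,0.1,0,0,0,1],[0,0,0,0,0,0,1]],
  ],
)

```text
clock: 15.9
ee_pos: [487.7, -89.4, 55.1]
ee_rot: [-3.139, 0.001, 1.051]
contact_force: [-9.7, 3.2, 22.0]
opening: -0.1
grip_force: 10.6
```

Hard stop at about the expected height. I'll back off upwards and check numerically.

>>> arm_command(
  increments=[
    [[0,0,-0.5,0,0,0,1],[0,0,-0.9,0,0,0,1],[0,0,-0.9,0,0,0,1],[0,0,-0.9,0,0,0,1],[0.9,0.9,-0.9,0,0,0,1],[0.9,0.9,0,0,0,0,1],[0,0,0,0,0,0,1],[0,0,0,0,0,0,1]],
  ],
)

```text
clock: 16.9
ee_pos: [560.4, -69.2, 173.8]
ee_rot: [-3.14, 0.001, 1.051]
contact_force: [0.2, 0.2, -1.1]
opening: -0.0
grip_force: 0.0
```

```bash
python3 - <<'E'
from h import *
go((92,51,194.5)); c=wsnap('w7'); g=cv2.cvtColor(c['image'],cv2.COLOR_RGB2GRAY)
for th in(0,.15,.3,.6,.9,1.3,1.6):   # profile across the latch at the roll and mid-strap: 26 / 20 mm wide if the lever is there
    for q in(60,85):
        r=[]
        for y in range(-20,24,4):
            u,v=proj(c,(1-q*np.cos(th),y,79+q*np.sin(th))).round().astype(int); r.append(int(g[v,u]) if 0<=v<400 and 0<=u<640 else -1)
        print(th,q,r)
for x in(-70,-40):  # along the column
    print([int(g[tuple(proj(c,(x,y,81)).round().astype(int)[::-1])]) for y in range(-24,28,3)])
# gap at the parting line on the flat top beside the cavities
for f in('w5','w7'):
    cc=load(f); gg=cv2.cvtColor(cc['image'],cv2.COLOR_RGB2GRAY)
    for y in(22,26,30,99): print(f,y,[int(gg[tuple(proj(cc,(x,y,65)).round().astype(int)[::-1])]) for x in range(14,40,1)])
    print(f,'bar row y=14',[int(gg[tuple(proj(cc,(x,14,70)).round().astype(int)[::-1])]) for x in range(40,86,2)])
E
```

```text
at [ -7.6  55.1 173.8] units [-0.13  3.32 -0.7 ] turn [-0.02  0.01 -0.02] F [ 0.2  0.2 -1.1] t 16.9
0 60 [191, 193, 191, 164, 167, 166, 167, 167, 106, 134, 191]
0 85 [193, 187, 161, 160, 163, 162, 160, 164, 103, 105, 112]
0.15 60 [84, 179, 193, 194, 164, 167, 166, 166, 166, 107, 146]
0.15 85 [195, 195, 193, 177, 164, 166, 163, 165, 166, 116, 103]
0.3 60 [80, 80, 145, 193, 194, 171, 166, 166, 166, 166, 106]
0.3 85 [194, 194, 194, 194, 193, 164, 160, 163, 159, 160, 155]
0.6 60 [82, 80, 80, 81, 103, 193, 194, 170, 167, 166, 166]
0.6 85 [22, 65, 193, 193, 194, 194, 195, 193, 176, 153, 154]
0.9 60 [21, 23, 34, 79, 81, 81, 110, 193, 194, 165, 168]
0.9 85 [24, 23, 23, 30, 82, 109, 109, 109, 110, 123, 193]
1.3 60 [24, 18, 23, 20, 24, 81, 84, 82, 83, 84, 83]
1.3 85 [24, 19, 23, 23, 24, 22, 23, 25, 22, 26, 27]
1.6 60 [20, 23, 25, 22, 24, 36, 83, 82, 81, 76, 74]
1.6 85 [23, 23, 24, 21, 24, 22, 24, 22, 25, 23, 67]
[125, 156, 193, 194, 194, 172, 166, 166, 165, 165, 168, 166, 103, 114, 161, 176, 115, 113]
[87, 152, 193, 194, 194, 171, 166, 168, 166, 167, 168, 166, 103, 115, 164, 196, 195, 155]
w5 
[... 653 characters left out ...]
 170, 188, 197, 198]
w7 22 [204, 205, 204, 204, 204, 205, 204, 198, 179, 154, 167, 191, 200, 201, 201, 201, 201, 201, 201, 201, 201, 201, 201, 200, 201, 201]
w7 26 [202, 203, 202, 202, 202, 202, 202, 199, 185, 157, 160, 188, 200, 202, 202, 202, 202, 201, 201, 201, 201, 201, 201, 201, 201, 201]
w7 30 [186, 185, 185, 185, 184, 184, 185, 184, 177, 156, 150, 169, 178, 179, 180, 180, 180, 180, 180, 180, 180, 180, 179, 180, 180, 179]
w7 99 [211, 211, 211, 211, 211, 211, 211, 211, 208, 194, 160, 156, 188, 204, 207, 208, 208, 208, 208, 208, 208, 208, 208, 207, 208, 207]
w7 bar row y=14 [164, 164, 160, 154, 158, 160, 165, 169, 170, 170, 169, 169, 169, 166, 158, 161, 168, 172, 192, 197, 197, 197, 197]
```

With the tool away, the strap profile matches lever angle 0: 20 mm wide and centred. The keeper plate's edge has moved from about 80 to 76 mm, so the far half is drawn in by about 4 mm, which means the bar is hooked. I'll hand in.

```bash
python3 -c "
from h import *
print(sign_off())"
```

```text
the job is handed in; nothing more can be done
None
```

I handed in the job with the mould latched: by image measurement the lever lies level at angle 0 with the gripper clear, and the far half is drawn in about 4 mm, so the bar must be hooked (inferred, not seen); the sign-off gave no verdict.

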